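# Park the lidded pan at the rail

## Task

Push the lidded metal pan along the table until its long back side lies flat against the long back rail and its end touches the stop block at one end of that rail. Only push it: keep it flat on the table, do not touch the knob on its lid, and leave the jar, the squeeze bottle and the turner where they are. Finish clear of everything.

Things in the scene. Friction and masses are not known exactly. Their poses are not given: they have to be found in the camera images.
- rail: Fixed aluminium rail on the table, a bar 20 mm thick (x), 600 mm long (y), 40 mm high. Origin: centre of its underside. Its y axis runs along the rail; the face towards the robot, against which the pan belongs, lies at x = -10 mm of its frame. A thin foot strip lies behind it. It stands a little turned, differently each time.
- stop: Fixed dark steel stop block in front of the rail at one of its ends (left or right, changes), 60 mm (x, square to the rail, its back touching the rail's front face) by 30 mm (y, along the rail) by 65 mm high. Origin: centre of its underside, axes parallel to the rail's, centre 240 mm from the rail's middle. The pan belongs against its 60 mm wide face that looks to the rail's middle.
- pan: Loose closed metal food pan with a flat lid that does not come off, a straight-sided box 108 mm (x) by 176 mm (y) and 64 mm high, 0.4 to 0.8 kg, sliding with dry friction (about 2 to 6 N of push). Origin: centre of its underside. Its +x long side is the one that starts facing the rail, within about 25 degrees of parallel, 30 mm or more away.
- pan_knob: Black knob in the middle of the pan's lid, fixed to it: 28 mm across, from 64 to 80 mm above the pan's underside. Origin: centre of its foot on the lid. Not to be touched.
- jar: Bystander: loose amber glass jar with a steel cap, 56 mm across, 70 mm high, in front of the rail at the end without the stop block, its centre 30 mm in front of the rail's face. Origin: centre of its underside.
- squeeze: Bystander: loose white squeeze bottle with a nozzle, 60 mm across, 155 mm high, standing at the left side of the table. Origin: centre of its underside.
- turner: Bystander: loose turner (spatula), 280 mm long, lying flat at the table's right side, handle to -x of its frame. Origin: under the middle of the tool.
Not all that is in view belongs to the job. Of the things shaped like the pan, the metal one is meant.

How it is judged:
By the outcome, as a careful person would: the job done as asked, in the order asked, and still so for the second after the job is handed in, with the robot touching nothing.
It also fails if it takes over 69 s, if anything falls off the work surface, if the arm or the gripper's body presses on something with over 40 N, if the wrist force passes 120 N, or if a joint passes its speed limit or range.

## Robot

A 6-joint arm with a two-finger parallel gripper is mounted at the origin on the work surface. World frame = base frame: x ahead of the robot, y to its left, z up, the work surface at z = 0. Lengths are in m, angles in rad, forces in N, time in s.
With the tool pointing down it reaches from about 0.25 to 0.775 m from the base axis. Payload 4 kg.
Tool frame: the origin (TCP) lies on the centre line of the jaws, within the pads' length; the fingertips stand 8 mm ahead of it and the grasp point (between the pads) lies 11 mm behind it; z points along the fingers, y is the direction in which the jaws open and shut (so a half turn about z gives the same grasp; the last joint's range is limited). The gripper opens to 94 mm and grips with 3 to 60 N. Pads are 16 mm wide; open, the fingers measure 119 mm over their backs; the gripper's body (75 mm by 177 mm) begins 78 mm behind the grasp point.
Start: joints at [-1.352, 0.087, 1.371, -0, 1.684, -0.103], TCP at [0.174, -0.522, 0.214] pointing down, gripper open.
Joint ranges: [-3.1, 3.1], [-0.76, 2.03], [0.27, 2.55], [-1.08, 4.22], [0.17, 2.65], [-2.57, 2.57]. Speed limits (rad/s): [2.79, 2.79, 3.14, 3.14, 3.14, 3.14].

## Interface

Orientations are given as [roll, pitch, yaw] about the fixed x, y, z axes, in that order (R = Rz(yaw) Ry(pitch) Rx(roll)).
In Python, from bench import robot gives the robot as it stands.
- The arm moves only by the shell command python3 -m crank 'ROWS' [OPENING]. ROWS is JSON, a list of rows, each a list of 4 numbers: the shift along the tool's x, y, z scaled (see below), then the turn about the tool's z scaled (see below). A call has exactly 10 rows; each row shifts and turns the commanded pose from where the row before left it, along the tool's axes as they then stand; what a row does not reach is not made up. The controller multiplies each number of a shift by 0.2 m and each number of a turn by pi/2 rad. A row lasts 1/8 s, in which the tool goes at most 62.5 mm and 10.7 degrees, less where a joint would pass 70% of its speed; a pose out of reach is approached as far as the arm can. A call with a number of a shift or a turn outside -1 to 1 is refused whole. A call with a gripper value outside its range is refused whole. OPENING is the gripper command: -1 is fully open, 1 is shut, values between are in proportion, set as the call begins (- or left out, the last holds). The fingers move at their own pace and stop on an object; the grip force is fixed at half the most. Time passes only in rows, so rows that do not move let the fingers close, or fill a call up. It gives the time, the measured TCP pose, the force and the opening at its end, in the units of the state.
- robot.get_obs(): the state, without advancing time (a new reading comes with each control period).
- robot.snapshot(name): name is "side" or "top" or "wrist"; returns (picture, depth): 420x560x3 uint8, red, green, blue; 420x560 float32, m along the optical axis (not along the pixel's ray), 0 where there is no reading.
- robot.camera_params(name): a dict with "fx", "fy", "cx", "cy" (pixels), "world_from_camera" (4x4, takes a point from camera to world coordinates). Camera axes: x right, y down, z forward; pixel columns grow to the right and rows downward; lengths in m; the calibration is good to about 2 mm. A picture is of the moment at which its call begins: read the wrist's pose just before it. camera_params takes no time and is no camera call; for the wrist camera it gives the pose at the moment of the call.
- robot.close_job(): hands the job in, once; it reports no verdict.
The state is a dict: "time": time; "joint_positions": joint angles; "qvel": joint speeds; "joint_torque": joint torques, N m; "tool_pos": TCP position; "ee_rot": TCP orientation; "wrist_force": force on the tool from outside, world axes, zero at the start; "wrist_torque": the same for the moment, N m; "width": finger opening in m.
Only numpy, scipy, OpenCV 4.12 (cv2) and the standard library are available. Lean on these libraries where they do the work, as an engineer would, in place of code of your own. Each camera call takes 0.05 s, during which the arm holds its last target.

## Working session

There is one attempt and no reset: what is moved stays moved. The work goes in short steps, Python scripts to look and compute and a shell command to move; the robot and the scene stay as the last step left them, time stands still between calls to the robot, and variables do not carry over. Pictures are saved under pics/ and viewed, and the job is handed in when it is done.

```bash
ls; mkdir -p pics
cat > h.py <<'E'
from bench import robot
import numpy as np, cv2
def snap(n,f):
    im,d=robot.snapshot(n); cv2.imwrite('pics/'+f+'.png',im[:,:,::-1]); np.savez('pics/'+f+'.npz',im=im,d=d,T=robot.camera_params(n)['world_from_camera'],K=[robot.camera_params(n)[k] for k in('fx','fy','cx','cy')])
    return im,d
def load(f):
    z=np.load('pics/'+f+'.npz'); return z['im'],z['d'],z['T'],z['K']
def ray(T,K,uv,h):
    uv=np.atleast_2d(uv).astype(float)
    r=np.c_[(uv[:,0]-K[2])/K[0],(uv[:,1]-K[3])/K[1],np.ones(len(uv))]@T[:3,:3].T
    o=T[:3,3]; return o+r*((h-o[2])/r[:,2])[:,None]
def cloud(d,T,K):
    v,u=np.mgrid[:d.shape[0],:d.shape[1]]
    p=np.stack([(u-K[2])/K[0]*d,(v-K[3])/K[1]*d,d],-1)
    return p@T[:3,:3].T+T[:3,3]
E
python3 - <<'E'
from h import *
snap('top','t0'); snap('side','s0')
for n in('top','side'): 
    c=robot.camera_params(n);print(n,c['fx'],np.round(c['world_from_camera'],3))
print(robot.get_obs())
E
```

```text
pics
top 480.03288071236824 [[-0.013 -0.995  0.095  0.42 ]
 [-1.     0.012 -0.01  -0.007]
 [ 0.009 -0.095 -0.995  1.497]
 [ 0.     0.     0.     1.   ]]
side 429.6160161381661 [[-0.788 -0.43   0.441 -0.051]
 [-0.616  0.545 -0.568  0.768]
 [ 0.004 -0.72  -0.694  1.018]
 [ 0.     0.     0.     1.   ]]
{'time': 0.1, 'joint_positions': array([-1.35208083e+00,  8.78832712e-02,  1.37210301e+00, -2.07819554e-05,
        1.68361274e+00, -1.03130623e-01]), 'qvel': array([-2.04008171e-04, -3.75869141e-04, -3.01009522e-03, -2.39647545e-04,
        8.60600175e-05,  4.91127691e-04]), 'joint_torque': array([ 2.00540329e-03, -3.41253269e+01, -3.03300512e+01,  7.20072258e-02,
        3.04443925e-02, -9.87595422e-05]), 'tool_pos': array([ 0.17384195, -0.52129098,  0.21242009]), 'ee_rot': array([-3.13959482e+00, -1.86006513e-04,  3.21843614e-01]), 'wrist_force': array([-0.63181248, -0.49473817, -0.05373619]), 'wrist_torque': array([-0.04755192,  0.0350292 ,  0.02387023]), 'width': 0.09387714222938112}
```

View pics/t0.png

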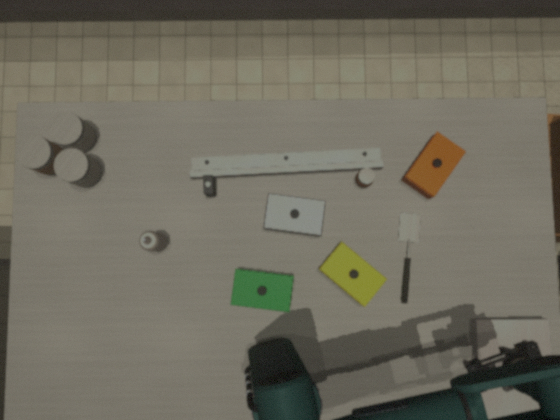

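View pics/s0.png

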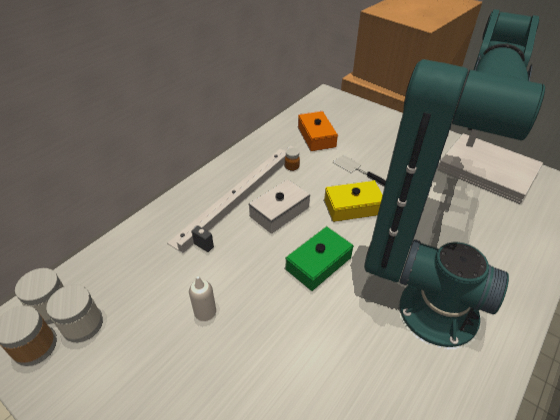

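The top view shows four pan-shaped boxes: grey metal (295,214), green (262,290), yellow (353,273) and orange (436,163). The grey one is the metal pan: it is uncoloured and its long side faces the rail. The stop is at the left end (209,187) and the jar at the right end (366,177). I'll confirm the pan in a crop and measure it.

```bash
cat > m.py <<'E'
from h import *
def pan(f):
    im,d,T,K=load(f); P=cloud(d,T,K); z=P[...,2]
    hsv=cv2.cvtColor(im,cv2.COLOR_RGB2HSV)
    return im,d,T,K,P,z,hsv
def rect(m,T,K,h):
    cs,_=cv2.findContours(m.astype(np.uint8),cv2.RETR_EXTERNAL,cv2.CHAIN_APPROX_NONE)
    c=max(cs,key=cv2.contourArea); w=ray(T,K,c[:,0,:],h)[:,:2]
    return cv2.minAreaRect((w*1000).astype(np.float32)),c
E
python3 - <<'E'
from m import *
im,d,T,K,P,z,hsv=pan('t0')
cv2.imwrite('pics/crop0.png',cv2.resize(im[130:330,180:460,::-1],None,fx=2.8,fy=2.8,interpolation=cv2.INTER_CUBIC))
def box(u0,u1,v0,v1):
    b=np.zeros(z.shape,bool); b[v0:v1,u0:u1]=1; return b
def rep(n,m,h):
    print(n,m.sum(),'z',np.median(z[m]),rect(m,T,K,h)[0])
rep('pan',box(255,335,188,245)&(z>.052)&(z<.078),.064)
rep('rail',box(180,395,140,182)&(z>.03)&(z<.047),.04)
rep('stop',box(195,225,165,205)&(z>.055)&(z<.075),.065)
rep('jar',box(352,380,165,192)&(z>.058)&(z<.08),.07)
rep('green',box(225,300,262,318)&(z>.052)&(z<.078),.064)
rep('yellow',box(312,392,235,310)&(z>.052)&(z<.078),.064)
rep('squeeze',box(130,175,222,260)&(z>.1),.12)
E
```

```text
pan 2038 z 0.06411878243931202 ((572.0775146484375, -32.51556396484375), (175.75914001464844, 108.14958190917969), 81.65265655517578)
rail 1323 z 0.03983959250697744 ((714.4973754882812, -10.843231201171875), (22.71346664428711, 599.0784912109375), 2.4088878631591797)
stop 202 z 0.06472748597541755 ((665.2755126953125, 225.80215454101562), (58.261680603027344, 30.086702346801758), 0.23705078661441803)
jar 224 z 0.07022919517994997 ((685.5132446289062, -251.66993713378906), (46.90256118774414, 49.95793533325195), 44.13106155395508)
green 2131 z 0.06391672742776966 ((347.63714599609375, 66.45911407470703), (175.5126953125, 108.03206634521484), 82.02246856689453)
yellow 2115 z 0.06400289401030146 ((392.06488037109375, -203.63931274414062), (176.25442504882812, 108.1241226196289), 49.4351806640625)
squeeze 328 z 0.11731512742211125 ((495.6304016113281, 384.9115905761719), (57.33784866333008, 54.415245056152344), 89.28123474121094)
```

View pics/crop0.png

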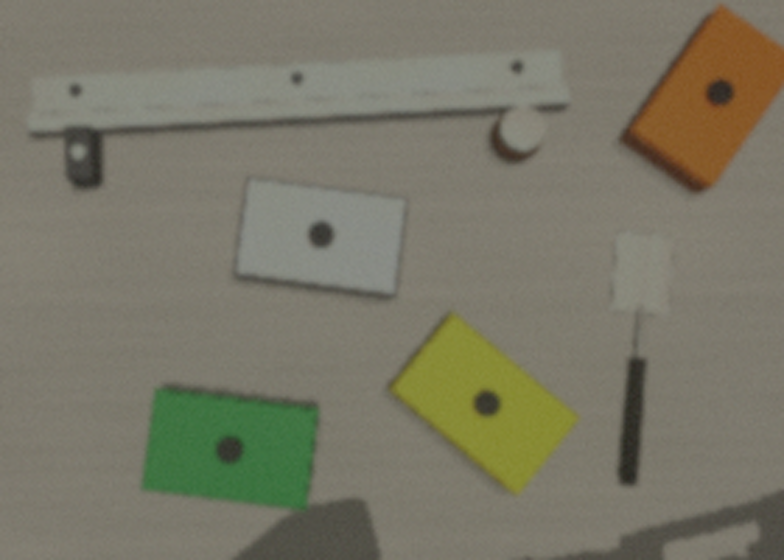

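The crop confirms the grey metal pan, with a black knob at (295,214) in the full image. Pan 176x108, heights, stop and jar offsets all match the given sizes. In the rail frame (yaw 2.4°) the pan sits at (-143,-16) mm, turned -10.8°, and the goal is (-64,137). First I go behind it with the gripper open and aligned to the rail.

```bash
python3 -m crank '[[0,0,0,0.089],[0,0,0,0.089],[0.168,-0.25,0,0],[0.168,-0.25,0,0],[0.168,-0.25,0,0],[0.168,-0.25,0,0],[0.168,-0.25,0,0],[0.168,-0.25,0,0],[0.168,-0.25,0,0],[0.168,-0.25,0,0]]' -1
cat > w.py <<'E'
from h import *
RO=np.array([.7145,-.0108]); A=0.042
R=np.array([[np.cos(A),-np.sin(A)],[np.sin(A),np.cos(A)]])
def toR(p): return (np.asarray(p)[...,:2]-RO)@R
if __name__=='__main__':
    o=robot.get_obs(); print('t',o['time'],'rail',np.round(toR(o['tool_pos'])*1000,1),'z',o['tool_pos'][2],'yaw',o['ee_rot'],'F',np.round(o['wrist_force'],1))
E
python3 w.py
```

```text
time: 1.35
tool_pos: [0.4261, -0.1089, 0.2132]
ee_rot: [3.141, 0.0, 0.042]
wrist_force: [0.7, -0.5, -0.1]
width: 0.0939
t 1.35 rail [-292.3  -85.9] z 0.21317489279039412 yaw [3.14139047e+00 3.31778808e-05 4.20983888e-02] F [ 0.7 -0.5 -0.1]
```

```bash
python3 -m crank '[[0.12,-0.18,0,0],[0.12,-0.18,0,0],[0,0,0.15,0],[0,0,0.15,0],[0,0,0.15,0],[0,0,0.15,0],[0,0,0.15,0],[0,0,0.15,0],[0,0,0,0],[0,0,0,0]]' -1; python3 w.py
```

```text
time: 2.6
tool_pos: [0.4711, -0.037, 0.0343]
ee_rot: [3.141, -0.001, 0.042]
wrist_force: [-0.2, -0.2, -0.3]
width: 0.0939
t 2.6 rail [-244.2  -15.9] z 0.034345742867555984 yaw [ 3.14126380e+00 -1.14039823e-03  4.22105614e-02] F [-0.2 -0.2 -0.3]
```

```bash
python3 -m crank '[[0.04,0,0,0],[0.027,0,0,0],[0.027,0,0,0],[0.027,0,0,0],[0.027,0,0,0],[0.027,0,0,0],[0.027,0,0,0],[0.027,0,0,0],[0.027,0,0,0],[0.027,0,0,0]]' -1;  python3 -m crank '[[0.027,0,0,0],[0.027,0,0,0],[0.027,0,0,0],[0.027,0,0,0],[0.027,0,0,0],[0.027,0,0,0],[0.027,0,0,0],[0.027,0,0,0],[0.027,0,0,0],[0,0,0,0]]' -1;python3 w.py; python3 -c "
from h import *
snap('top','t1');snap('side','s1')"
```

```text
time: 3.85
tool_pos: [0.5275, -0.0344, 0.0333]
ee_rot: [-3.141, 0.0, 0.042]
wrist_force: [-1.2, -1.2, -1.1]
width: 0.094
time: 5.1
tool_pos: [0.5768, -0.0325, 0.0338]
ee_rot: [3.141, -0.002, 0.042]
wrist_force: [-0.2, 0.2, 0.9]
width: 0.0938
t 5.1 rail [-138.5  -15.9] z 0.033776921757556505 yaw [ 3.14135901e+00 -1.91250555e-03  4.21693288e-02] F [-0.2  0.2  0.9]
```

View pics/t1.png

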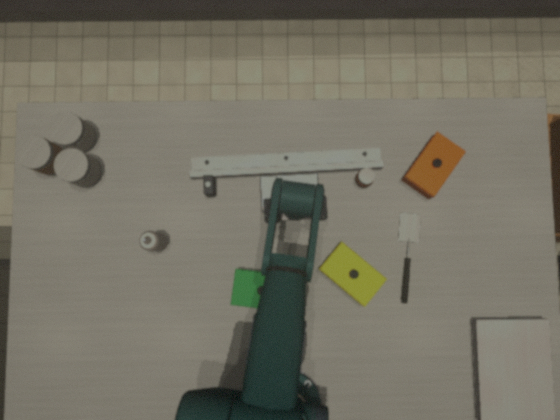

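View pics/s1.png

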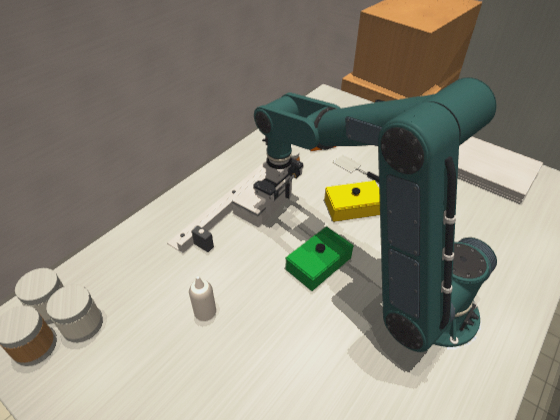

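The pan now sits square, close to the rail. Next I back off, lift, shut the fingers and go to its right end.

```bash
python3 -m crank '[[-0.1,0,0,0],[-0.1,0,0,0],[0,0,-0.2,0],[0,0,-0.2,0],[0,0,-0.2,0],[0,0.2,0,0],[0,0.2,0,0],[0,0.22,0,0],[0,0,0,0],[0,0,0,0]]' 1; python3 w.py; python3 -c "
from h import *
snap('top','t2');snap('wrist','w2')"
```

```text
time: 6.45
tool_pos: [0.5412, -0.1576, 0.1538]
ee_rot: [-3.141, -0.001, 0.042]
wrist_force: [-0.7, 1.1, -0.1]
width: 0.0006
t 6.45 rail [-179.4 -139.4] z 0.15382349000575762 yaw [-3.14128891e+00 -1.06409878e-03  4.19593175e-02] F [-0.7  1.1 -0.1]
```

View pics/t2.png

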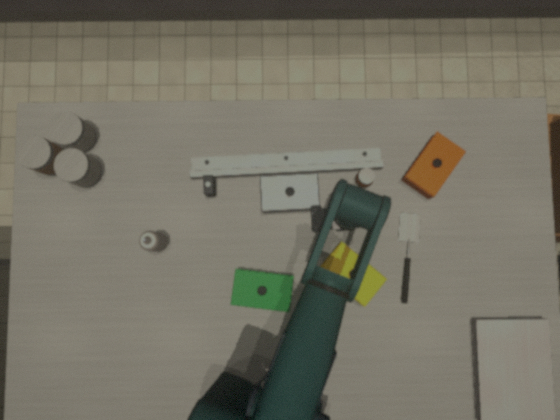

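View pics/w2.png

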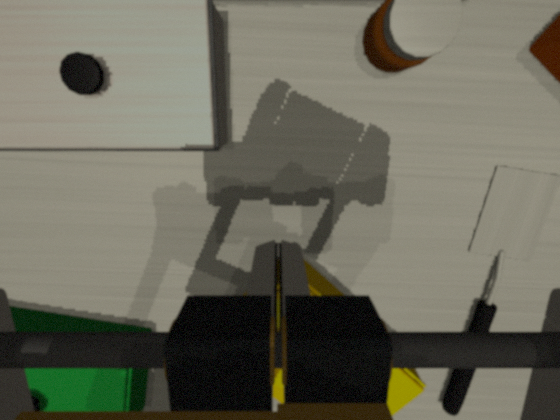

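The top view shows the pan in full, (262–319, 176–212), square to the rail. The wrist view shows free floor between the pan's end and the jar. Measuring.

```bash
cat > pm.py <<'E'
import sys
from m import *
from w import toR
im,d,T,K,P,z,hsv=pan(sys.argv[1])
Q=toR(P[...,:2])
m=(z>.053)&(z<.077)&(Q[...,0]>-.2)&(Q[...,0]<.0)&(Q[...,1]>-.19)&(Q[...,1]<float(sys.argv[2]) if len(sys.argv)>2 else .215)
m=cv2.morphologyEx(m.astype(np.uint8),cv2.MORPH_OPEN,np.ones((5,5)))
r,c=rect(m,T,K,.064)
print(r,'rail',np.round(toR(np.array(r[0])/1000)*1000,1))
E
python3 pm.py t2 .2
```

```text
((638.564453125, -19.017059326171875), (108.74931335449219, 175.67774963378906), 2.241147518157959) rail [-76.2  -5. ]
```

Pan at rail (-76,-5) mm, aligned to 0.2°, with about 12 mm left to the rail. I'll turn the jaws 90° and part-open them, so both fingers bear on its right end.

```bash
python3 -m crank '[[0.2,0,0,0],[0.2,0,0,-0.11],[0.1,0,0,-0.11],[0,0,0,-0.11],[0,0,0,-0.11],[0,0,0,-0.11],[0,0,0,-0.11],[0,0,0,-0.11],[0,0,0,-0.11],[0,0,0,-0.11]]' -0.28; python3 w.py;python3 -c "
from h import *
print(robot.get_obs()['joint_positions'])"
```

```text
time: 7.8
tool_pos: [0.6406, -0.1487, 0.1536]
ee_rot: [3.141, -0.0, 1.605]
wrist_force: [-0.7, -0.6, 0.5]
width: 0.0605
t 7.8 rail [ -79.6 -134.7] z 0.15360765628245282 yaw [ 3.14130343e+00 -1.15176568e-04  1.60510737e+00] F [-0.7 -0.6  0.5]
[-3.14364928e-01  3.43983882e-01  1.18367779e+00  2.07250838e-04
  1.61369851e+00 -3.48667039e-01]
```

```bash
python3 -m crank '[[0,0.018,0,-0.005],[0,0,0.1,0],[0,0,0.1,0],[0,0,0.1,0],[0,0,0.1,0],[0,0,0.1,0],[0,0,0.1,0],[0,0,0,0],[0,0,0,0],[0,0,0,0]]' -0.28; python3 w.py; python3 -c "
from h import *
snap('wrist','w3')"
```

```text
time: 9.05
tool_pos: [0.6449, -0.1506, 0.035]
ee_rot: [3.139, 0.001, 1.605]
wrist_force: [0.5, -0.1, -0.3]
width: 0.0604
t 9.05 rail [ -75.4 -136.7] z 0.03497500602900209 yaw [3.13906773e+00 1.00866297e-03 1.60511154e+00] F [ 0.5 -0.1 -0.3]
```

View pics/w3.png

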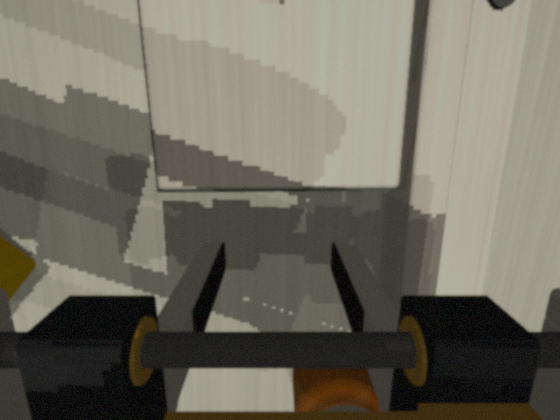

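```bash
python3 -m crank '[[0.07,0,0,-0.005],[0.07,0,0,0],[0.03,0,0,0],[0.03,0,0,0],[0.03,0,0,0],[0.03,0,0,0],[0.03,0,0,0],[0.03,0,0,0],[0.03,0,0,0],[0.03,0,0,0]]';  python3 -m crank '[[0.03,0,0,0],[0.03,0,0,0],[0.03,0,0,0],[0.03,0,0,0],[0.03,0,0,0],[0.03,0,0,0],[0.03,0,0,0],[0.03,0,0,0],[0.03,0,0,0],[0,0,0,0]]';python3 w.py; python3 -c "
from h import *
snap('top','t4');snap('wrist','w4')"
```

```text
time: 10.35
tool_pos: [0.641, -0.074, 0.0336]
ee_rot: [3.141, 0.0, 1.613]
wrist_force: [0.6, -3.6, 2.6]
width: 0.06
time: 11.6
tool_pos: [0.6384, -0.019, 0.0333]
ee_rot: [-3.141, -0.002, 1.614]
wrist_force: [1.1, 0.1, 0.1]
width: 0.0604
t 11.6 rail [-76.3  -5. ] z 0.033268708025692026 yaw [-3.14126947e+00 -1.69389184e-03  1.61373341e+00] F [1.1 0.1 0.1]
```

View pics/t4.png

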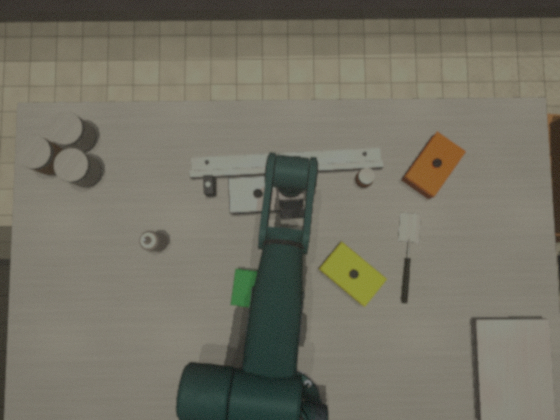

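View pics/w4.png

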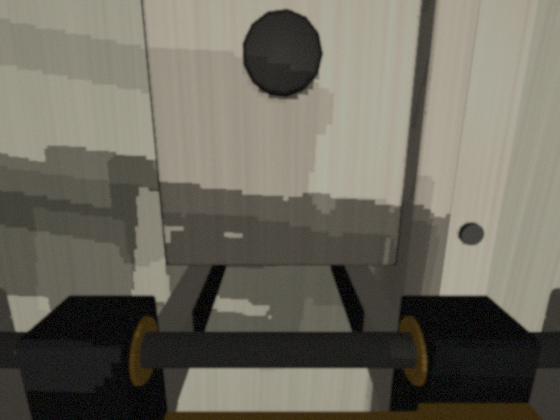

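Pan still square, with both fingers on its end and about 45 mm to go to the stop. I continue, then creep in and watch the force.

```bash
python3 -m crank '[[0.025,0,0,0],[0.025,0,0,0],[0.025,0,0,0],[0.025,0,0,0],[0.025,0,0,0],[0.025,0,0,0],[0.025,0,0,0],[0.02,0,0,0],[0,0,0,0],[0,0,0,0]]'; python3 w.py;  python3 -m crank '[[0.01,0,0,0],[0.01,0,0,0],[0.01,0,0,0],[0,0,0,0],[0,0,0,0],[0,0,0,0],[0,0,0,0],[0,0,0,0],[0,0,0,0],[0,0,0,0]]';python3 w.py
```

```text
time: 12.95
tool_pos: [0.6373, 0.0191, 0.0339]
ee_rot: [3.141, -0.001, 1.613]
wrist_force: [0.3, 0.1, -0.6]
width: 0.06
t 12.95 rail [-75.9  33.1] z 0.033910608333383 yaw [ 3.14074807e+00 -7.07115500e-04  1.61317135e+00] F [ 0.3  0.1 -0.6]
time: 14.2
tool_pos: [0.637, 0.0244, 0.0337]
ee_rot: [3.141, 0.0, 1.613]
wrist_force: [0.4, -3.6, 3.7]
width: 0.0603
t 14.2 rail [-76.   38.4] z 0.03368350926844813 yaw [3.14092085e+00 4.26407011e-04 1.61290424e+00] F [ 0.4 -3.6  3.7]
```

```bash
python3 -m crank '[[0.01,0,0,0],[0,0,0,0],[0.01,0,0,0],[0,0,0,0],[0,0,0,0],[0,0,0,0],[0,0,0,0],[0,0,0,0],[0,0,0,0],[0,0,0,0]]';python3 w.py
```

```text
time: 15.45
tool_pos: [0.6368, 0.0266, 0.0336]
ee_rot: [3.141, 0.004, 1.613]
wrist_force: [0.4, -8.4, 4.2]
width: 0.0606
t 15.45 rail [-76.1  40.6] z 0.03364363586339323 yaw [3.14134099 0.00356617 1.61262721] F [ 0.4 -8.4  4.2]
```

```bash
python3 -m crank '[[0.015,0,0,0],[0,0,0,0],[0,0,0,0],[0,0,0,0],[0,0,0,0],[0,0,0,0],[0,0,0,0],[0,0,0,0],[0,0,0,0],[0,0,0,0]]';python3 w.py
```

```text
time: 16.7
tool_pos: [0.6367, 0.0266, 0.0337]
ee_rot: [3.142, 0.009, 1.612]
wrist_force: [0.7, -14.5, 3.5]
width: 0.0599
t 16.7 rail [-76.2  40.6] z 0.03371004511944341 yaw [3.1415384  0.00866287 1.61188053] F [  0.7 -14.5   3.5]
```

The pan stopped moving while the force rose to 14 N, so it is on the stop. Now around to its front long side.

```bash
python3 -m crank '[[-0.1,0,0,0],[-0.07,0,0,0],[0,0,-0.2,0],[0,0,-0.2,0],[0,0,-0.2,0],[0.2,-0.12,0,0],[0.2,-0.12,0,0],[0.2,-0.12,0,0],[0.2,-0.12,0,0],[0,0,0,0]]' -1;  python3 -m crank '[[0,0,0,0.1],[0,0,0,0.1],[0,0,0,0.1],[0,0,0,0.1],[0,0,0,0.1],[0,0,0,0.1],[0,0,0,0.1],[0,0,0,0.1],[0,0,0,0.1],[0,0,0,0.1]]' -1;python3 w.py; python3 -c "
from h import *
snap('top','t5')
print(robot.get_obs()['joint_positions'])"; python3 pm.py t5 .222
```

```text
time: 17.95
tool_pos: [0.5331, 0.1563, 0.153]
ee_rot: [-3.14, -0.002, 1.618]
wrist_force: [0.7, -0.1, -0.6]
width: 0.0942
time: 19.2
tool_pos: [0.5355, 0.1526, 0.1527]
ee_rot: [-3.141, 0.001, 0.036]
wrist_force: [0.7, 0.2, -0.2]
width: 0.094
t 19.2 rail [-172.   170.8] z 0.15274819113865326 yaw [-3.14123244e+00  1.27547778e-03  3.61231129e-02] F [ 0.7  0.2 -0.2]
[1.75509544e-01 1.22764948e-01 1.45229674e+00 4.28093735e-04
 1.56771474e+00 1.71342092e+00]
((634.2589721679688, 96.59580993652344), (108.25552368164062, 123.78439331054688), 2.2952911853790283) rail [-75.7 110.7]
```

View pics/t5.png

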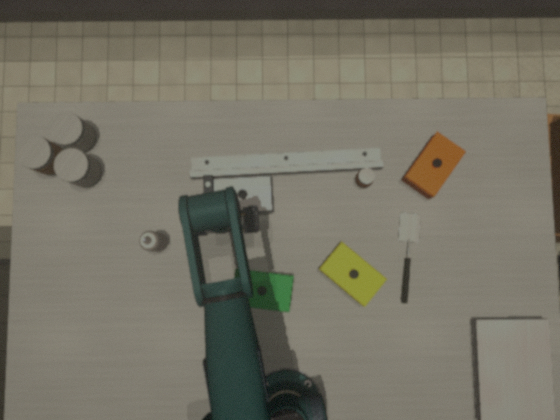

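```bash
python3 -m crank '[[0,0.09,0,-0.004],[0,0.085,0,0],[0,0,0.1,0],[0,0,0.1,0],[0,0,0.1,0],[0,0,0.1,0],[0,0,0.1,0],[0,0,0.1,0],[0,0,0,0],[0,0,0,0]]' -1; python3 w.py
```

```text
time: 20.5
tool_pos: [0.5374, 0.1181, 0.0341]
ee_rot: [-3.141, -0.001, 0.048]
wrist_force: [-0.8, -0.3, 0.2]
width: 0.0938
t 20.5 rail [-171.5  136.2] z 0.0341346530018949 yaw [-3.14148473e+00 -9.47003747e-04  4.82785981e-02] F [-0.8 -0.3  0.2]
```

```bash
python3 -m crank '[[0.04,0,0,0.004],[0.04,0,0,0],[0.04,0,0,0],[0.02,0,0,0],[0.02,0,0,0],[0.02,0,0,0],[0.015,0,0,0],[0.015,0,0,0],[0.01,0,0,0],[0,0,0,0]]' -1; python3 w.py;  python3 -m crank '[[0.01,0,0,0],[0,0,0,0],[0.01,0,0,0],[0,0,0,0],[0,0,0,0],[0,0,0,0],[0,0,0,0],[0,0,0,0],[0,0,0,0],[0,0,0,0]]';python3 w.py
```

```text
time: 21.75
tool_pos: [0.581, 0.1203, 0.0333]
ee_rot: [3.141, -0.0, 0.042]
wrist_force: [-2.7, 0.5, 1.0]
width: 0.0938
t 21.75 rail [-127.9  136.6] z 0.03331306018463463 yaw [ 3.14146005e+00 -4.14980985e-04  4.21873595e-02] F [-2.7  0.5  1. ]
time: 23.0
tool_pos: [0.5829, 0.1205, 0.0333]
ee_rot: [3.141, 0.004, 0.042]
wrist_force: [-7.2, -1.1, 3.6]
width: 0.0941
t 23.0 rail [-125.9  136.7] z 0.03329825945458314 yaw [3.14142812 0.0041823  0.04209626] F [-7.2 -1.1  3.6]
```

```bash
python3 -m crank '[[0.015,0,0,0],[0,0,0,0],[0.015,0,0,0],[0,0,0,0],[0,0,0,0],[0,0,0,0],[0,0,0,0],[0,0,0,0],[0,0,0,0],[0,0,0,0]]';python3 w.py
```

```text
time: 24.25
tool_pos: [0.5828, 0.1205, 0.0334]
ee_rot: [3.141, 0.018, 0.042]
wrist_force: [-23.8, -3.3, 14.3]
width: 0.0939
t 24.25 rail [-126.1  136.7] z 0.033387562118084094 yaw [3.14091198 0.01831234 0.04230388] F [-23.8  -3.3  14.3]
```

The pan is on the rail: no travel while the force rose to 24 N. Backing out to check.

```bash
python3 -m crank '[[-0.02,0,0,0],[-0.03,0,0,0],[-0.1,0,0,0],[0,0,-0.2,0],[0,0,-0.2,0],[0,0,-0.2,0],[-0.1,0.25,0,0],[-0.1,0.25,0,0],[0,0.25,0,0],[0,0,0,0]]' -0.28;python3 w.py; python3 -c "
from h import *
snap('top','t6');snap('side','s6')"; python3 pm.py t6 .222
python3 - <<'E'
from h import *
im,*_=load('t6');im2,*_=load('s6')
a=cv2.resize(im[140:240,180:400],(748,340),interpolation=cv2.INTER_CUBIC)
b=cv2.resize(im2[130:260,150:350],(400,260),interpolation=cv2.INTER_CUBIC)
c=np.zeros((600,748,3),np.uint8);c[:340]=a;c[340:,:400]=b
cv2.imwrite('pics/c6.png',c[:,:,::-1])
E
```

```text
time: 25.5
tool_pos: [0.5283, -0.0352, 0.1542]
ee_rot: [3.14, -0.004, 0.037]
wrist_force: [-0.3, -0.6, -0.5]
width: 0.06
t 25.5 rail [-187.   -16.6] z 0.15424312095297837 yaw [ 3.1400292  -0.00395272  0.0370842 ] F [-0.3 -0.6 -0.5]
((645.5872802734375, 121.66166687011719), (108.12761688232422, 172.6855926513672), 1.8690822124481201) rail [-63.3 135.2]
```

View pics/c6.png

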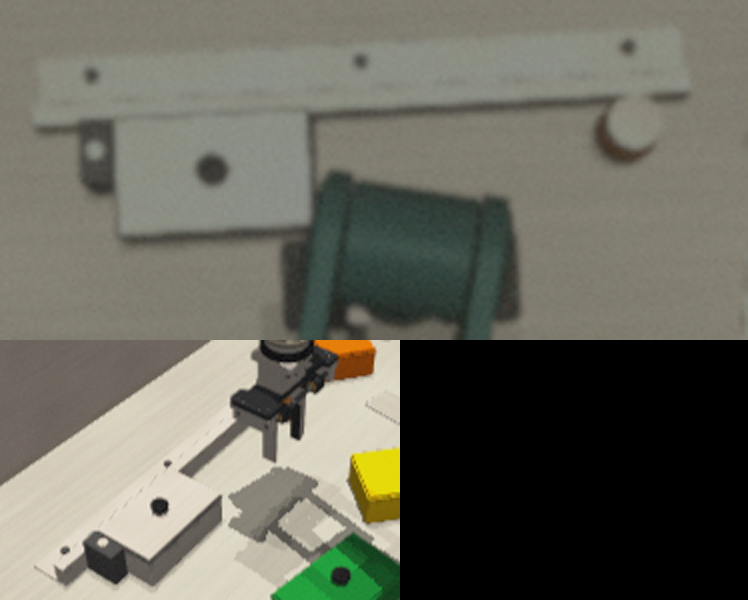

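In the top view the pan is flush with the rail, with its left end at the stop: rail (-63,135) against a goal of (-64,135.5–137). To make sure of the stop contact I'll give the end one light nudge.

```bash
python3 -m crank '[[0.2,-0.04,0,0],[0.2,-0.04,0,0],[0.2,-0.04,0,0],[0,0,0,-0.1],[0,0,0,-0.1],[0,0,0,-0.1],[0,0,0,-0.1],[0,0,0,-0.1],[0,0,0,-0.1],[0,0,0,-0.1]]' -0.28;python3 -m crank '[[0,0,0,-0.1],[0,0,0,-0.1],[0,0,0,-0.1],[0,0,0,0],[0,0,0,0],[0,0,0,0],[0,0,0,0],[0,0,0,0],[0,0,0,0],[0,0,0,0]]'; python3 w.py
```

```text
time: 26.85
tool_pos: [0.6466, -0.0008, 0.1534]
ee_rot: [3.141, -0.001, 1.15]
wrist_force: [0.7, 0.7, -0.6]
width: 0.0601
time: 28.1
tool_pos: [0.646, -0.0031, 0.1535]
ee_rot: [3.142, 0.0, 1.613]
wrist_force: [0.1, -0.5, 0.2]
width: 0.0596
t 28.1 rail [-68.1  10.6] z 0.15346686318869898 yaw [3.14156790e+00 1.01544875e-04 1.61272334e+00] F [ 0.1 -0.5  0.2]
```

```bash
python3 -m crank '[[0,0.01,0.1,0],[0,0,0.1,0],[0,0,0.1,0],[0,0,0.1,0],[0,0,0.1,0],[0,0,0.1,0],[0.06,0,0,0],[0.06,0,0,0],[0,0,0,0],[0,0,0,0]]' -0.28;python3 w.py; python3 -m crank '[[0.01,0,0,0],[0.01,0,0,0],[0.01,0,0,0],[0.01,0,0,0],[0,0,0,0],[0,0,0,0],[0,0,0,0],[0,0,0,0],[0,0,0,0],[0,0,0,0]]'; python3 w.py
```

```text
time: 29.35
tool_pos: [0.6476, 0.0213, 0.0346]
ee_rot: [3.14, 0.001, 1.614]
wrist_force: [-0.5, 0.5, -0.1]
width: 0.0605
t 29.35 rail [-65.5  34.9] z 0.034567712931468625 yaw [3.13965866e+00 5.72654528e-04 1.61366162e+00] F [-0.5  0.5 -0.1]
time: 30.6
tool_pos: [0.6467, 0.027, 0.0335]
ee_rot: [-3.142, 0.003, 1.612]
wrist_force: [0.7, -5.5, 0.0]
width: 0.0605
t 30.6 rail [-66.1  40.6] z 0.033507049318097365 yaw [-3.14153581  0.00348623  1.61233754] F [ 0.7 -5.5  0. ]
```

```bash
python3 -m crank '[[0.015,0,0,0],[0,0,0,0],[0,0,0,0],[0,0,0,0],[0,0,0,0],[0,0,0,0],[0,0,0,0],[0,0,0,0],[0,0,0,0],[0,0,0,0]]'; python3 w.py
```

```text
time: 31.85
tool_pos: [0.6466, 0.027, 0.0335]
ee_rot: [-3.141, 0.009, 1.612]
wrist_force: [-0.3, -10.9, 0.4]
width: 0.0603
t 31.85 rail [-66.2  40.6] z 0.03354324495410937 yaw [-3.14125083  0.00853749  1.61158478] F [ -0.3 -10.9   0.4]
```

Same stopping place (40.6), and the force rises without motion, so the contact is sound. Retreating.

```bash
python3 -m crank '[[-0.02,0,0,0],[-0.03,0,0,0],[-0.1,0,0,0],[-0.1,0,-0.05,0],[0,0,-0.25,0],[0,0,-0.25,0],[0,0,-0.25,0],[-0.2,-0.2,0,0],[-0.2,-0.2,0,0],[-0.2,-0.2,0,0]]';python3 -m crank '[[-0.1,-0.2,0,0],[-0.1,-0.2,0,0],[0,0,0,0],[0,0,0,0],[0,0,0,0],[0,0,0,0],[0,0,0,0],[0,0,0,0],[0,0,0,0],[0,0,0,0]]'; python3 w.py; python3 -c "
from h import *
snap('top','t7');snap('side','s7')"; python3 pm.py t7 .222
python3 - <<'E'
from m import *
from w import toR
im,d,T,K,P,z,hsv=pan('t7');im2,*_=load('s7')
c=np.zeros((600,784,3),np.uint8);c[:300]=cv2.resize(im[130:255,130:457],(784,300),interpolation=cv2.INTER_CUBIC)
c[300:,:400]=cv2.resize(im2[150:300,150:350],(400,300),interpolation=cv2.INTER_CUBIC)
cv2.imwrite('pics/c7.png',c[:,:,::-1])
im0,d0,*_=load('t0')
# changed regions vs start for bystanders
for n,(u0,u1,v0,v1) in dict(jar=(350,385,160,195),squeeze=(130,175,222,260),turner=(392,425,205,308)).items():
    print(n,np.abs(im[v0:v1,u0:u1].astype(int)-im0[v0:v1,u0:u1]).mean())
E
```

```text
time: 33.1
tool_pos: [0.5326, -0.145, 0.1947]
ee_rot: [3.14, 0.001, 1.613]
wrist_force: [-0.8, -1.6, -0.0]
width: 0.0601
time: 34.35
tool_pos: [0.4556, -0.1862, 0.1935]
ee_rot: [3.142, 0.0, 1.613]
wrist_force: [0.4, -0.3, -0.3]
width: 0.0602
t 34.35 rail [-266.1 -164.3] z 0.19349424399628254 yaw [3.14156072e+00 9.47642115e-05 1.61307769e+00] F [ 0.4 -0.3 -0.3]
((645.530029296875, 121.50308227539062), (108.36228942871094, 172.81246948242188), 2.400434970855713) rail [-63.4 135.1]
jar 4.71047619047619
squeeze 5.065692007797271
turner 13.518583897224675
```

View pics/c7.png

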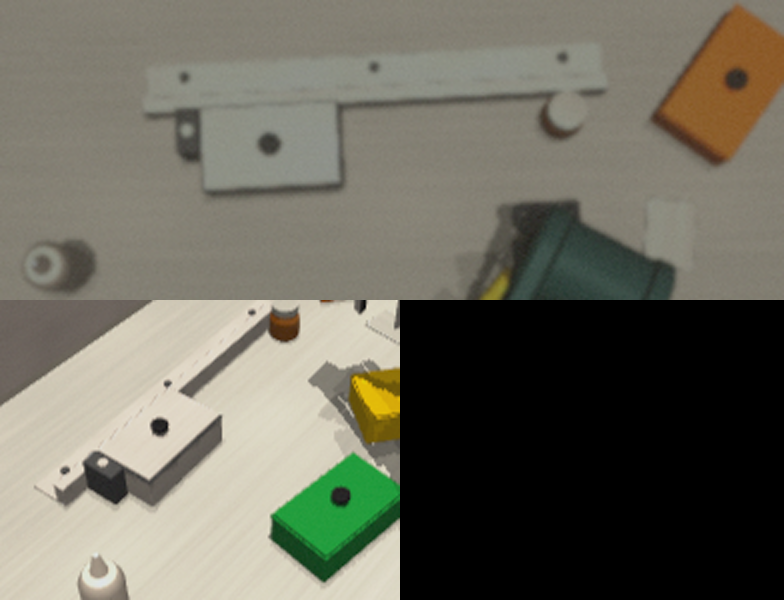

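View pics/t7.png

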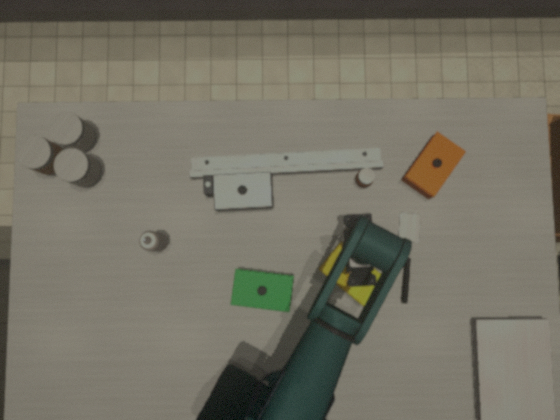

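Pan yaw 2.40° against the rail's 2.41°, back flush, end on the stop. Jar and squeeze bottle are unmoved, and the turner is only partly hidden by the arm. The arm is clear at z = 0.19 m. Handing in.

```bash
python3 -c "
from bench import robot
print(robot.close_job())"
```

```text
the job is handed in; nothing more can be done
None
```

I pushed the metal pan square towards the rail, along to the stop at the left end, then flat onto the rail. I gave its end one last light nudge, drew the arm clear and handed the job in at about 34.5 s of the 69 s allowed.

**Pan against rail and stop:** In the last top picture the pan's yaw was 2.40° and the rail's 2.41°. The pan's centre measured (-63.4, 135.1) mm in the rail frame, against a goal of about (-64, 135.5 to 137). That is within the 2 mm calibration. The picture measured the pan 173 mm long instead of 176, probably because my mask trims the stop end.

**Contact:** The pan stopped moving while the force rose, to 24 N on the rail and 11 to 15 N on the stop. Both end pushes stopped at the same place. After the final nudge, the rail contact was checked only by picture, not by pushing again.

**Bystanders:** The jar and squeeze bottle looked unchanged. The picture comparison for the turner came out higher (13.5, against about 5 for the others). The arm partly covered it in that view; what could be seen was in its old place.

**Knob and forces:** No move brought the fingers near the knob. The highest wrist force I read was about 28 N, but I only read it at the end of each move.

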